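# Hook out the magenta sample tray

## Task

Take the blue-handled pull hook from the green mat, drop its steel tip into the finger hole of the magenta sample tray and pull that tray straight out about 10 cm, so that its vials stand in the open. Leave the tray out, keep the yellow and blue trays shut, and stand the hook back upright on the green mat.

Things in the scene. Friction and masses are not known exactly. Their poses are not given: they have to be found in the camera images.
- hook_grip (a point): Loose pull hook, 0.12 kg: blue upright rib (90 long, 20 mm wide, top 51 mm above the underside) on a black foot plate 100 x 44 x 6 mm, standing on the mat. This point: mid-length, mid-width of the rib, 36 mm above the underside. x along the rib to the steel tip, y across the 20 mm (pinch here from above), z up.
- hook_tip (a point): Lower end of the hook's downturned steel rod (8 mm diameter): 100 mm ahead (x) of hook_grip and 32 mm below it, 4 mm above the level of the underside. The rod leaves the rib's front, runs level 38 mm above the tip, then straight down; 46 mm free between the down leg and the foot plate. Axes as hook_grip.
- magenta_hole (a point): Centre of the round 30 mm through hole in the magenta tray's tongue, at its top face, 66 mm above the bench. The tongue is a level magenta plate, 60 wide (y), 50 long (x), 6 mm thick, sticking out of the tray's upright white front; hole in its middle. The front rises 21 mm above the tongue; under it 30 mm are free. x points into the case: the tray pulls out along -x. z up.
- magenta_tray (a joint): Travel (m) of the magenta tray: 0 shut, grows as it is pulled out, stop at 0.12; starts at 0 to 0.012; takes about 1.5 N and stays where it is left. Three like white cases (62 mm high, 88 wide, 95 mm apart) stand in a row on a dark 30 mm plinth, in any order, told apart by the tongue's colour.
- yellow_tray (a joint): Travel of the yellow-tongued tray in m, 0 shut; a bystander.
- blue_tray (a joint): Travel of the blue-tongued tray in m, 0 shut; a bystander.
- mat: Fixed green mat, 240 (x) x 160 (y) x 3 mm, on the bench; origin at the centre of its underside, x along its length. The hook starts standing on it.
Things that resemble listed ones, but are neither listed nor needed, are in the scene too. What is shaped like the part that bears hook_grip but pink or turquoise is not meant.

How it is judged:
By the outcome, as a careful person would: the job done as asked, in the order asked, and still so for the second after the job is handed in, with the robot touching nothing.
It also fails if it takes over 45 s, if anything falls off the work surface, if the arm or the gripper's body presses on something with over 40 N, if the wrist force passes 120 N, or if a joint passes its speed limit or range.

## Robot

A 7-joint arm with a two-finger parallel gripper is mounted at the origin on the work surface. World frame = base frame: x ahead of the robot, y to its left, z up, the work surface at z = 0. Lengths are in mm, angles in rad, forces in N, time in s.
With the tool pointing down it reaches from about 375 to 925 mm from the base axis. Payload 3.1 kg.
Tool frame: the origin (TCP) lies at the very end of the fingers, on their centre line; the grasp point (between the pads) lies 19 mm behind it; z points along the fingers, x is the direction in which the jaws open and shut, and the axes are right-handed (so a half turn about z gives the same grasp; the last joint's range is limited). The gripper opens to 85 mm and grips with 20 to 120 N. Pads are 22 mm wide; open, the fingers measure 114 mm over their backs; the gripper's body (76 mm by 85 mm) begins 54 mm behind the grasp point. The pads swing forward as they close: fully open they stand 13 mm farther back than shut.
Start: joints at [-1.22, 0.383, 0.044, 1.598, -0.018, 1.161, -0.05], TCP at [282.004, 585.642, 231.269] pointing down, gripper open.
Joint ranges: [-2.61, 2.61], [-0.41, 2.15], [-1.48, 1.57], [0, 2.5], [-1.57, 4.71], [0.05, 1.97], [-2.85, 2.85]. Speed limits (rad/s): [2.79, 2.79, 3.14, 3.14, 3.14, 3.14, 3.14].

## Interface

Orientations are given as a unit quaternion [w, x, y, z].
In Python, from cell import robot gives the robot as it stands.
- The arm moves only by the tool apply_moves, never from a script. Its argument "commands" is text: rows parted by semicolons, each of 5 numbers parted by spaces: the finger opening in cm, from 0 to 8.54, then the shift along the world's x, y, z in cm, then the turn about the world's z in rad. A call has 1 to 10 rows; each row is the pose to reach, as a shift and turn from the pose commanded when the call began; what a row does not reach only later rows make up. A row lasts 1/8 s, in which the tool goes at most 62.5 mm and 10.7 degrees, less where a joint would pass 70% of its speed; a pose out of reach is approached as far as the arm can. A call with a gripper value outside its range is refused whole. The fingers move at their own pace and stop on an object; "grip_force" is the grip in N (left out, the last holds). Time passes only in rows, so rows that repeat a pose let the fingers close. It gives the time, the measured TCP pose, the force and the opening at its end, in the units of the state.
- robot.get_state(): the state, without advancing time (a new reading comes with each control period).
- robot.capture(name): name is "side" or "top" or "wrist"; returns (picture, depth): 400x640x3 uint8, red, green, blue; 400x640 float32, mm along the optical axis (not along the pixel's ray), 0 where there is no reading.
- robot.camera_params(name): a dict with "fx", "fy", "cx", "cy" (pixels), "world_to_cam" (4x4, takes a point from world to camera coordinates); the wrist camera has in their place "T_tool_cam" (4x4, takes a point from camera to tool coordinates, whose origin is the TCP and whose axes are the tool frame's). Camera axes: x right, y up, looking along -z (the intrinsics and any distortion apply to the point x, -y, -z); pixel columns grow to the right and rows downward; lengths in mm; the calibration is good to about 2 mm. A picture is of the moment at which its call begins: read the wrist's pose just before it. camera_params takes no time and is no camera call.
- robot.sign_off(): hands the job in, once; it reports no verdict.
Trained networks look in the newest picture that a camera, given by its name, has taken for a name from the list of things; names that differ only in an ending like _2 or _b are one class to them, and where a whole thing is asked for, a point or a joint stands for the part that bears it (a point fixed in the world has none). Each returns a list of dicts, best first, with "confidence" (0 to 1); they miss things now and then, are a little off and sometimes report something else, mostly with a low value. They report only what shows in the picture. A call takes as long as a camera call. They do not tell look-alikes from the thing itself.
- robot.find_in(camera, thing): "at" ([column, row] in pixels, amid what is visible of it).
- robot.tip_of(camera, thing): "at" ([column, row] in pixels: a listed point, or the origin of a listed thing).
The state is a dict: "time": time; "joints": joint angles; "joint_velocities": joint speeds; "tau": joint torques, N m; "tcp_pos": TCP position; "eef_rot": TCP orientation; "contact_force": force on the tool from outside, world axes, zero at the start; "wrist_torque": the same for the moment, N m; "finger_gap": finger opening in mm.
Only numpy, scipy, OpenCV 4.12 (cv2) and the standard library are available. Lean on these libraries where they do the work, as an engineer would, in place of code of your own. Each camera call takes 0.05 s, during which the arm holds its last target. There are 200 camera calls.

## Working session

There is one attempt and no reset: what is moved stays moved. The work goes in short steps, Python scripts to look and compute and a tool call to move; the robot and the scene stay as the last step left them, time stands still between calls to the robot, and variables do not carry over. Pictures are saved under pics/ and viewed, about 8 in all and at most 12, crops included, and the job is handed in when it is done.

Besides the shell and the picture viewer there is one more tool, called as name(argument=value, ...) on one line, values as JSON. apply_moves: Moves the arm, as the interface text tells. Its arguments: {"type":"object","properties":{"commands":{"type":"string"},"grip_force":{"type":"number"}},"required":["commands"]}

```bash
mkdir -p pics; cat > h.py <<'E'
from cell import robot
import numpy as np, cv2
from scipy.spatial.transform import Rotation as R
def T_wc(name, st=None):
    p=robot.camera_params(name)
    if 'world_to_cam' in p: return p,np.linalg.inv(np.array(p['world_to_cam']))
    st=st or robot.get_state(); q=st['eef_rot']
    T=np.eye(4);T[:3,:3]=R.from_quat([q[1],q[2],q[3],q[0]]).as_matrix();T[:3,3]=st['tcp_pos']
    return p,T@np.array(p['T_tool_cam'])
def ray(p,T,u,v):
    d=np.array([(u-p['cx'])/p['fx'],-(v-p['cy'])/p['fy'],-1.]); return T[:3,3],T[:3,:3]@d
def at_depth(p,T,u,v,d): o,r=ray(p,T,u,v); return o+r*d
def at_z(p,T,u,v,z): o,r=ray(p,T,u,v); return o+r*(z-o[2])/r[2]
def proj(p,T,X):
    c=np.linalg.inv(T)@np.append(X,1); return np.array([p['cx']+p['fx']*c[0]/-c[2],p['cy']-p['fy']*c[1]/-c[2]])
def save(n,im): cv2.imwrite('pics/'+n,cv2.cvtColor(im,cv2.COLOR_RGB2BGR))
E
python3 - <<'E'
from h import *
st=robot.get_state();print(st['tcp_pos'],st['eef_rot'],st['time'])
for c in ['top','side']:
    p,T=T_wc(c);im,d=robot.capture(c);save(c+'0.png',im);np.save(c+'0.npy',d)
    print(c,{k:v for k,v in p.items() if k!='world_to_cam'},T[:3,3].round())
    for t,z in [('hook_grip',39),('hook_tip',7),('magenta_hole',66),('mat',3)]:
        for r in robot.tip_of(c,t)[:3]:
            u,v=r['at'];print(t,np.round(r['at'],1),round(r['confidence'],2),'z-plane',at_z(p,T,u,v,z).round(1),'depth',at_depth(p,T,u,v,d[int(v),int(u)]).round(1))
E
```

```text
[281.62345746 584.7779802  229.8950553 ] [ 7.58978676e-04  8.46688749e-01  5.32086878e-01 -1.06833734e-03] 0.0
top {'fx': 442.37488064039906, 'fy': 442.37488064039906, 'cx': 315.6228438277329, 'cy': 194.78888265890825} [ 249. -193. 1497.]
hook_grip [362.6 219.4] 0.95 z-plane [ 432.4 -347.6   39. ] depth [ 435.8 -350.4   12.5]
hook_grip [431.2 245.9] 0.87 z-plane [ 340.7 -569.1   39. ] depth [ 339.6 -564.9   55.3]
hook_grip [295.5 222.8] 0.63 z-plane [ 425.4 -124.9   39. ] depth [ 424.1 -125.4   49.6]
hook_tip [426.6 213.5] 0.92 z-plane [ 452.4 -569.     7. ] depth [ 452.4 -569.     6.8]
hook_tip [341.8 299.4] 0.6 z-plane [ 173.7 -272.7    7. ] depth [ 175.7 -270.5   47.1]
hook_tip [356.4 193.5] 0.58 z-plane [ 526.1 -333.1    7. ] depth [ 518.4 -329.2   48.5]
magenta_hole [257.2 148.4] 0.62 z-plane [ 6.756e+02 -3.000e-01  6.600e+01] depth [691.6   7.   12.3]
mat [360.4 213.2] 0.65 z-plane [ 458.3 -344.7    3. ] depth [ 451.1 -339.4   55. ]
mat [254.  151.5] 0.3 z-plane [683.3  19.4   3. ] depth [685.1  20.2  -3.1]
side {'fx': 369.9611500432089, 'fy': 369.9611500432089, 'cx': 317.7033134730823, 'cy': 202.07812743786792} [ 392. -871.  734.]
hook_grip [255.  361.8] 0.96 z-plane [ 335.9 -571.    39. ] depth [ 336.9 -576.6   52. ]
hook_grip [283.2 195.4] 0.79 z-plane [ 429.9 -126.4   39. ] depth [ 429.4 -136.9   48.8]
hook_grip [291.2 257. ] 0.76 z-plane [ 428.7 -339.    39. ] depth [ 428.4 -343.6   45.1]
hook_tip [320.4 198.5] 0.9 z-plane [ 535.2 -119.7    7. ] depth [ 533.2 -130.6   17.5]
hook_tip [188.  252.9] 0.81 z-plane [ 181.8 -265.4    7. ] depth [ 192.3 -295.8   43.4]
hook_tip [332.5 258.8] 0.78 z-plane [ 529.4 -334.5    7. ] depth [ 529.3 -334.7    7.3]
magenta_hole [358.3 147.9] 0.5 z-plane [675.8  25.3  66. ] depth [675.8  25.3  65.9]
mat [305.8 263.9] 0.56 z-plane [ 463.3 -337.2    3. ] depth [ 462.2 -345.2   14. ]
```

View pics/top0.png

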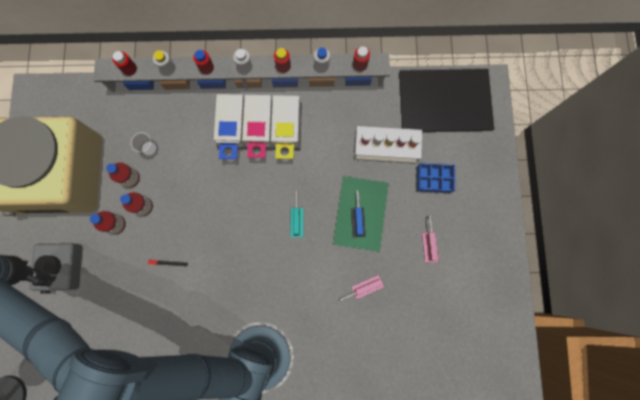

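View pics/side0.png

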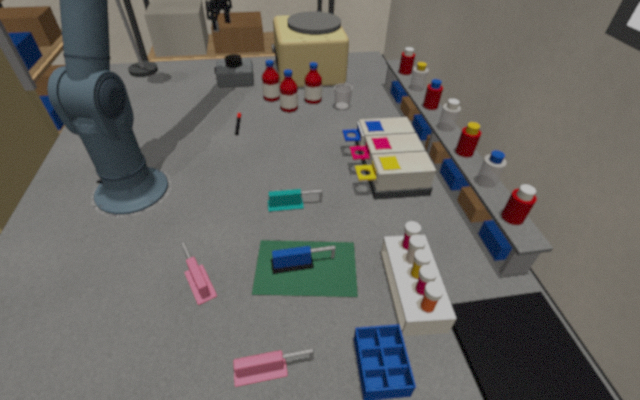

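The blue hook standing on the green mat is at top (360,219) / side (291,257). The look-alikes are turquoise at top (296,222) and pink at (430,246) and (368,288), and these are not meant. The magenta tongue is at top (257,150) / side (360,153), between blue and yellow. I'll move over the hook and check from near.

apply_moves(commands="8.5 20 -48.5 7 -1.5;8.5 20 -48.5 7 -1.5;8.5 20 -48.5 7 -1.5;8.5 20 -48.5 7 -1.5;8.5 20 -48.5 7 -1.5;8.5 20 -48.5 7 -1.5;8.5 20 -48.5 7 -1.5;8.5 20 -48.5 7 -1.5;8.5 20 -48.5 7 -1.5")

```text
time: 1.62
tcp_pos: [483.5, 96.0, 302.5]
eef_rot: [-0.0, 0.981, -0.192, 0.001]
contact_force: [0.2, 1.0, 0.2]
finger_gap: 85.0
```

```bash
python3 - <<'E'
from h import *
st=robot.get_state();print(st['time'],st['tcp_pos'],st['eef_rot'],np.round(st['joints'],2))
p,T=T_wc('wrist',st);print(np.round(p['T_tool_cam'],2),p['fx'],p['cx'],p['cy'],T.round(2))
im,d=robot.capture('wrist');save('w1.png',im)
for t,z in [('magenta_hole',66)]:
    for r in robot.tip_of('wrist',t)[:3]:
        u,v=r['at'];print(t,np.round(r['at'],1),round(r['confidence'],2),at_z(p,T,u,v,z).round(1),at_depth(p,T,u,v,d[int(v),int(u)]).round(1))
for X in [(676,0,66),(430,-345,39)]: print(proj(p,T,X))
E
```

```text
1.625 [483.46412193  95.98826007 302.46619735] [-4.53386287e-04  9.81470650e-01 -1.91609303e-01  1.01605701e-03] [-0.8   0.    0.53  1.9  -0.    1.24 -0.66]
[[   1.     -0.     -0.     -0.45]
 [  -0.     -0.96   -0.28  -72.98]
 [  -0.      0.28   -0.96 -142.2 ]
 [   0.      0.      0.      1.  ]] 348.03174894421863 324.6589782168302 200.8550099162447 [[ 9.3000e-01  3.6000e-01  1.0000e-01  5.1019e+02]
 [-3.8000e-01  8.9000e-01  2.6000e-01  1.6371e+02]
 [ 0.0000e+00 -2.8000e-01  9.6000e-01  4.4476e+02]
 [ 0.0000e+00  0.0000e+00  0.0000e+00  1.0000e+00]]
magenta_hole [514.8 179.2] 0.94 [675.8   5.4  66. ] [693.7 -11.6  25.1]
[516.07664253 183.55730222]
[400.48922877 443.45416208]
```

apply_moves(commands="8.5 -4 -44 -12 -1.1;8.5 -4 -44 -12 -1.1;8.5 -4 -44 -12 -1.1;8.5 -4 -44 -12 -1.1;8.5 -4 -44 -12 -1.1;8.5 -4 -44 -12 -1.1;8.5 -4 -44 -12 -1.1;8.5 -4 -44 -12 -1.1;8.5 -4 -44 -12 -1.1")

```text
time: 2.85
tcp_pos: [441.5, -339.7, 180.4]
eef_rot: [0.001, 0.738, -0.674, -0.001]
contact_force: [0.6, 0.8, -0.2]
finger_gap: 85.3
```

```bash
python3 - <<'E'
from h import *
st=robot.get_state();print(st['time'],st['tcp_pos'],st['eef_rot'],np.round(st['joints'],2))
p,T=T_wc('wrist',st)
im,d=robot.capture('wrist');save('w2.png',im)
for t,z in [('hook_grip',39),('hook_tip',7)]:
    for r in robot.tip_of('wrist',t)[:3]:
        u,v=r['at'];print(t,np.round(r['at'],1),round(r['confidence'],2),at_z(p,T,u,v,z).round(1),at_depth(p,T,u,v,d[int(v),int(u)]).round(1))
# rib top from depth: blue pixels with z 48..60
hsv=cv2.cvtColor(im,cv2.COLOR_RGB2HSV)
v,u=np.nonzero((hsv[...,0]>105)&(hsv[...,0]<128)&(hsv[...,1]>120)&(d>0))
dirs=np.stack([(u-p['cx'])/p['fx'],-(v-p['cy'])/p['fy'],-np.ones(len(u))],1)*d[v,u][:,None]
X=dirs@T[:3,:3].T+T[:3,3]; X=X[(X[:,2]>47)&(X[:,2]<62)]
print(len(X),X[:,2].mean(),cv2.minAreaRect(X[:,:2].astype(np.float32)))
E
```

```text
2.85 [ 441.53524403 -339.67262657  180.41848223] [ 5.59195198e-04  7.38451210e-01 -6.74306260e-01 -7.52344474e-04] [-0.16  0.36  0.89  1.9  -0.33  1.03 -0.61]
hook_grip [556.2 311.7] 0.68 [ 342.8 -564.2   39. ] [ 346.3 -559.4   44.9]
hook_grip [ 69.6 171. ] 0.61 [ 436.5 -125.9   39. ] [ 439.2 -133.    48.8]
hook_tip [83.5 50.5] 0.79 [ 533.3 -125.9    7. ] [ 533.  -129.1   11.9]
hook_tip [564.8 196.7] 0.63 [ 445.9 -564.     7. ] [ 445.8 -564.4    6.4]
3456 52.0031617537486 ((495.3598327636719, -432.1723327636719), (84.08729553222656, 297.8468933105469), 32.31840896606445)
```

View pics/w2.png

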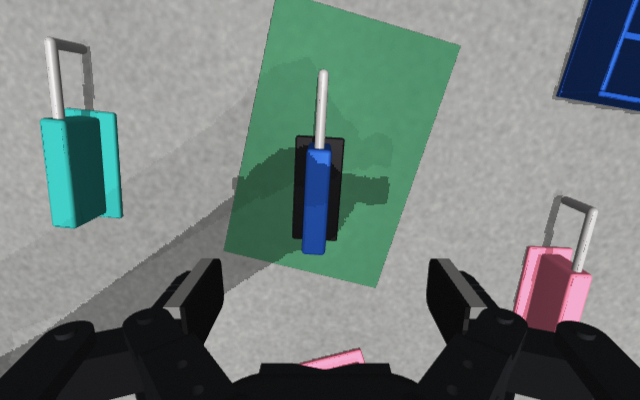

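The wrist picture shows the blue rib on its black foot plate at about (316,200), standing on the green mat with its rod end at (322,72). The turquoise one (80,170) and the pink one (560,270) stand off the mat. I'll measure the rib using only the pixels around it.

```bash
python3 - <<'E'
from h import *
st=robot.get_state()
p,T=T_wc('wrist',st); im,d=robot.capture('wrist')
hsv=cv2.cvtColor(im,cv2.COLOR_RGB2HSV)
def cloud(m):
    v,u=np.nonzero(m&(d>0))
    return (np.stack([(u-p['cx'])/p['fx'],-(v-p['cy'])/p['fy'],-np.ones(len(u))],1)*d[v,u][:,None])@T[:3,:3].T+T[:3,3]
roi=np.zeros(d.shape,bool);roi[60:260,280:360]=1
X=cloud(roi&(hsv[...,0]>105)&(hsv[...,0]<128)&(hsv[...,1]>120));X=X[X[:,2]>49]
print('rib',len(X),np.median(X[:,2]),cv2.minAreaRect(X[:,:2].astype(np.float32)),X.mean(0))
G=cloud(roi&(hsv[...,1]<60)&(hsv[...,2]>90));G=G[G[:,2]>25]
print('rod',len(G),G.min(0),G.max(0),np.polyfit(G[:,0],G[:,1],1))
m=cloud((hsv[...,0]>50)&(hsv[...,0]<80)&(hsv[...,1]>80));m=m[m[:,2]<10]
print('mat z',np.median(m[:,2]),cv2.minAreaRect(m[:,:2].astype(np.float32)))
E
```

```text
rib 2532 53.186455917243535 ((431.45916748046875, -331.15545654296875), (89.08372497558594, 20.0473575592041), 1.7487730979919434) [ 433.74875814 -331.09587129   53.10093334]
rod 790 [ 475.68771264 -333.60600432   43.38188048] [ 534.14159482 -324.38932215   52.2805529 ] [ 2.79198684e-02 -3.43092982e+02]
mat z 2.428573997620589 ((462.63134765625, -342.446533203125), (159.80638122558594, 239.55154418945312), 79.9827651977539)
```

apply_moves(commands="8.5 -1 0.85 -8 -0.06;8.5 -1 0.85 -8 -0.06;8.5 -1 0.85 -13 -0.06;8.5 -1 0.85 -16 -0.06;8.5 -1 0.85 -16 -0.06;3 -1 0.85 -16 -0.06;1.5 -1 0.85 -16 -0.06;1.5 -1 0.85 -16 -0.06;1.5 -1 0.85 -16 -0.06;1.5 -1 0.85 -16 -0.06", grip_force=50)

```text
time: 4.3
tcp_pos: [432.9, -331.7, 22.4]
eef_rot: [-0.0, 0.719, -0.695, 0.001]
contact_force: [-0.6, 0.6, 6.3]
finger_gap: 19.8
```

apply_moves(commands="1.5 0 0 4 0;1.5 0 0 9 0;1.5 0 0 15 0;1.5 13.7 27 15 0;1.5 13.7 27 15 0;1.5 13.7 27 15 0;1.5 13.7 27 15 0;1.5 13.7 27 15 0;1.5 13.7 27 15 0;1.5 13.7 27 15 0", grip_force=60)

```text
time: 5.55
tcp_pos: [568.1, -61.0, 170.5]
eef_rot: [0.001, 0.719, -0.695, -0.0]
contact_force: [-0.5, -0.6, -1.6]
finger_gap: 19.0
```

```bash
cat > m.py <<'E'
from h import *
import sys
st=robot.get_state();print(st['time'],st['tcp_pos'].__repr__(),st['eef_rot'],np.round(st['joints'],2),st['contact_force'],st['finger_gap'])
p,T=T_wc('wrist',st); im,d=robot.capture('wrist');save(sys.argv[1],im)
hsv=cv2.cvtColor(im,cv2.COLOR_RGB2HSV)
def cloud(m):
    v,u=np.nonzero(m&(d>0))
    return (np.stack([(u-p['cx'])/p['fx'],-(v-p['cy'])/p['fy'],-np.ones(len(u))],1)*d[v,u][:,None])@T[:3,:3].T+T[:3,3]
h,s=hsv[...,0].astype(int),hsv[...,1]
for n,a,b in [('magenta',160,178),('yellow',24,34),('blue',105,125)]:
    X=cloud((h>=a)&(h<=b)&(s>150));X=X[(X[:,2]>60)&(X[:,2]<72)]
    if n=='blue': X=X[X[:,1]>20]
    if len(X)>30: print(n,len(X),np.median(X[:,2]),cv2.minAreaRect(X[:,:2].astype(np.float32)))
for t in ['magenta_hole','hook_tip','hook_grip']:
    for r in robot.tip_of('wrist',t)[:2]:
        u,v=r['at'];print(t,np.round(r['at'],1),round(r['confidence'],2),at_z(p,T,u,v,66).round(1))
E
python3 m.py w3.png
```

```text
5.55 array([568.07018873, -60.98410817, 170.54318483]) [ 9.90929054e-04  7.18865891e-01 -6.95147954e-01 -4.13893109e-04] [-0.65  0.39  0.83  1.88 -0.34  1.02 -1.21] [-0.53216464 -0.62076199 -1.58263301] 18.99519981077005
magenta 5729 65.65897948282696 ((674.5475463867188, 7.277677536010742), (60.61320114135742, 50.037235260009766), 87.8016357421875)
yellow 345 65.47976423380939 ((667.6884155273438, -91.91377258300781), (49.55006790161133, 55.56393051147461), 0.2757444679737091)
blue 6063 65.72825104221582 ((671.0819702148438, 102.31588745117188), (61.922550201416016, 49.9262809753418), 88.23896026611328)
hook_tip [392.  217.4] 0.65 [ 556.5 -110.    66. ]
hook_grip [325.6 291.8] 0.56 [491.9 -62.6  66. ]
```

View pics/w3.png

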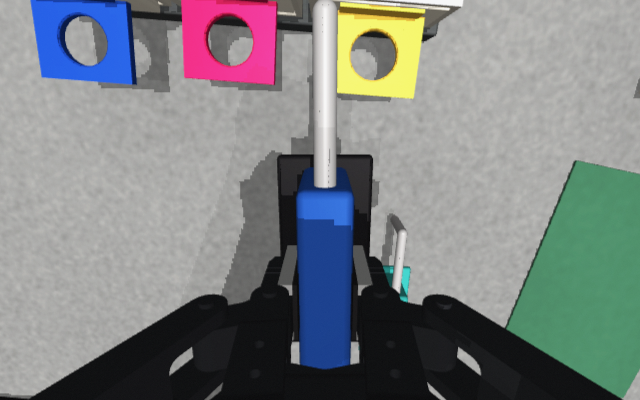

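The crop shows the magenta tongue at (230,40) between blue (85,40) and yellow (378,52), with the rod at column 323 and the hook held straight. Magenta hole is at (674.5, 7.3, 66), tray yaw is about -2°. I'll hover the tip over the hole and check.

apply_moves(commands="1.5 0.8 7.1 0 -0.07;1.5 0.8 7.1 0 -0.07;1.5 0.8 7.1 -3 -0.07;1.5 0.8 7.1 -7 -0.07;1.5 0.8 7.1 -7 -0.07;1.5 0.8 7.1 -7 -0.07")

```text
time: 6.5
tcp_pos: [577.7, 9.1, 102.4]
eef_rot: [0.0, -0.693, 0.721, -0.001]
contact_force: [0.0, -0.3, -1.3]
finger_gap: 19.2
```

```bash
python3 - <<'E'
from h import *
st=robot.get_state();print(st['time'],st['tcp_pos'],st['eef_rot'])
out=[]
for c in ['side','wrist']:
    p,T=T_wc(c,st);im,d=robot.capture(c)
    tip=np.array([674.5,7.3,st['tcp_pos'][2]-15.4])
    a=proj(p,T,tip);b=proj(p,T,[674.5,7.3,66]);k=proj(p,T,tip+[0,0,38+4]);print(c,'tip',a,'hole',b,'rod top',k)
    c0=(int(np.clip(a[0],50,590)),int(np.clip(a[1],40,360)))
    cr=im[c0[1]-40:c0[1]+40,c0[0]-50:c0[0]+50]
    print('crop origin',c0[0]-50,c0[1]-40); out.append(cv2.resize(cr,None,fx=4,fy=4,interpolation=cv2.INTER_CUBIC))
save('s4.png',np.hstack(out))
E
```

```text
6.5 [577.73384113   9.09550956 102.39671329] [ 4.53126403e-04 -6.93404002e-01  7.20548608e-01 -6.23222408e-04]
side tip [359.96276391 145.69441331] hole [359.2813326  151.40215945] rod top [361.38126933 133.81285051]
crop origin 309 105
wrist tip [324.6837241   36.15497845] hole [324.73207695  43.99583431] rod top [324.53075588  11.34978687]
crop origin 274 0
```

View pics/s4.png

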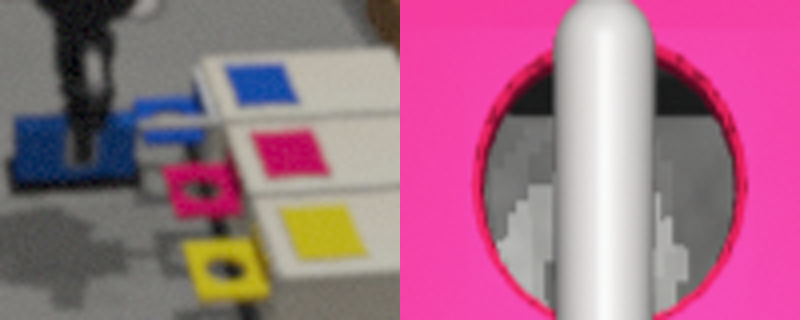

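The tip is centred over the hole: rod at crop x≈605, hole at about 612, and the rod's front edge is where predicted. I'll lower it.

apply_moves(commands="1.5 -0.1 0.05 -1 0;1.5 -0.1 0.05 -2 0;1.5 -0.1 0.05 -3 0;1.5 -0.1 0.05 -3.8 0;1.5 -0.1 0.05 -3.8 0")

```text
time: 7.22
tcp_pos: [575.1, 10.6, 62.2]
eef_rot: [-0.001, -0.694, 0.72, 0.001]
contact_force: [0.5, 0.7, -0.9]
finger_gap: 19.3
```

apply_moves(commands="1.5 -0.6 0.02 0 0;1.5 -1.2 0.04 0 0;1.5 -2.2 0.08 0 0;1.5 -3.5 0.12 0 0;1.5 -4.8 0.17 0 0;1.5 -6.1 0.21 0 0;1.5 -7.4 0.26 0 0;1.5 -8.6 0.3 0 0;1.5 -9.7 0.34 0 0;1.5 -10.5 0.37 0 0")

```text
time: 8.48
tcp_pos: [470.0, 14.5, 63.2]
eef_rot: [-0.0, -0.694, 0.72, 0.0]
contact_force: [2.4, -0.1, -1.2]
finger_gap: 18.9
```

```bash
python3 m.py w5.png; python3 - <<'E'
from h import *
im,d=robot.capture('side'); save('s5.png',cv2.resize(im[80:240,230:470],None,fx=3.3,fy=3.3,interpolation=cv2.INTER_CUBIC))
E
```

```text
8.475 array([469.99625516,  14.49739011,  63.1617816 ]) [-1.29878425e-04 -6.93933494e-01  7.20039027e-01  2.98783970e-04] [-0.82  0.38  0.8   2.18 -0.4   0.74 -1.36] [ 2.37352573 -0.06918025 -1.21006681] 18.933230500679493
magenta 7647 65.56152376540234 ((565.1475830078125, 11.271068572998047), (60.3318977355957, 22.22433853149414), 87.76219940185547)
blue 62 66.16740025491008 ((512.28173828125, 22.473140716552734), (1.1226654052734375, 4.916429042816162), 20.878692626953125)
hook_tip [571.9 102.9] 0.81 [536.9 -81.3  66. ]
hook_grip [322.7 289.9] 0.67 [459.2  17.6  66. ]
hook_grip [580.9 291.3] 0.57 [454.5 -98.7  66. ]
```

View pics/s5.png

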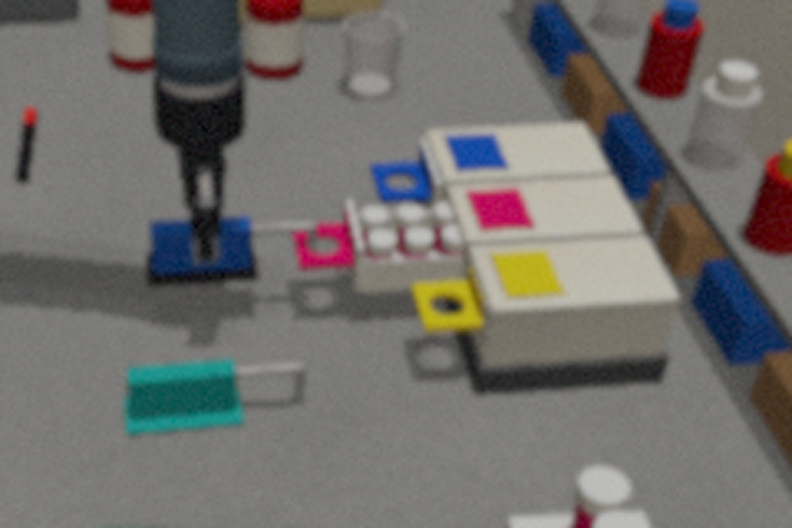

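Side view: the magenta tray is out with vials in the open, the others are shut, and the hook is still in the hole. Travel from the tongue edge is about 95 mm. I'll pull 4 mm more, bring the rod back to mid-hole, and lift straight out.

apply_moves(commands="1.5 -0.2 0.01 0 0;1.5 -0.4 0.02 0 0;1.5 -0.4 0.02 0 0;1.5 0.3 0 0 0;1.5 0.65 -0.03 0 0;1.5 0.65 -0.03 0 0;1.5 0.65 -0.03 2.5 0;1.5 0.65 -0.03 6 0;1.5 0.65 -0.03 11 0;1.5 0.65 -0.03 11 0")

```text
time: 9.98
tcp_pos: [480.8, 14.3, 176.8]
eef_rot: [0.004, -0.694, 0.72, -0.001]
contact_force: [-0.0, -0.9, -1.7]
finger_gap: 19.1
```

```bash
python3 m.py w6.png
```

```text
9.975 array([480.79115757,  14.26454702, 176.77746926]) [ 0.00414999 -0.69377661  0.72017694 -0.00140379] [-0.98  0.16  0.95  2.09 -0.16  0.96 -1.56] [-0.03921463 -0.86349195 -1.70811332] 19.14089618966627
magenta 4268 65.57461337936509 ((584.3991088867188, 10.704706192016602), (60.07027053833008, 64.58951568603516), 87.93302917480469)
hook_tip [482.2 116.7] 0.9 [537.5 -96.8  66. ]
hook_tip [325.3 293.5] 0.74 [400.8  19.   66. ]
hook_grip [489.  235.9] 0.89 [ 446.9 -109.9   66. ]
hook_grip [324. 293.] 0.76 [401.3  20.1  66. ]
```

View pics/w6.png

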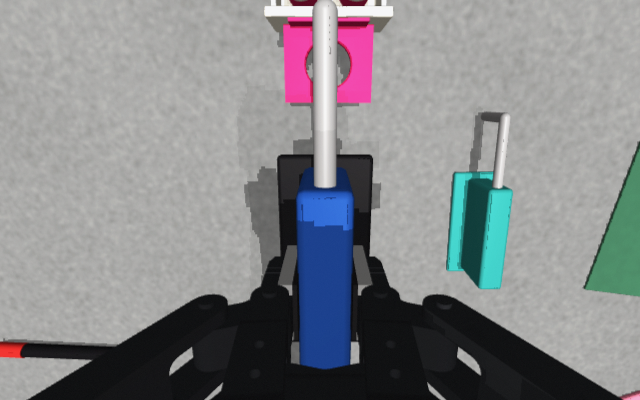

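The tray is free of the hook, with its tongue edge at about x=552 (travel ~97 mm) and the vial tray visible at the top. I'll take the hook back to its original place.

apply_moves(commands="1.5 -4.7 -34.7 0 0.07;1.5 -4.7 -34.7 0 0.07;1.5 -4.7 -34.7 0 0.07;1.5 -4.7 -34.7 0 0.07;1.5 -4.7 -34.7 0 0.07;1.5 -4.7 -34.7 0 0.07;1.5 -4.7 -34.7 0 0.07;1.5 -4.7 -34.7 -6 0.07;1.5 -4.7 -34.7 -11 0.07;1.5 -4.7 -34.7 -13 0.07")

```text
time: 11.42
tcp_pos: [428.0, -329.1, 38.9]
eef_rot: [0.001, 0.719, -0.695, -0.005]
contact_force: [-0.2, 0.5, -1.3]
finger_gap: 19.3
```

```bash
python3 m.py w7.png; python3 - <<'E'
from h import *
im,d=robot.capture('side'); save('s7.png',cv2.resize(im[180:320,200:400],None,fx=3.5,fy=3.5,interpolation=cv2.INTER_CUBIC))
E
```

```text
11.425 array([ 427.99224545, -329.09525501,   38.92630528]) [ 6.79717447e-04  7.19225176e-01 -6.94762040e-01 -4.51580423e-03] [-0.09  0.58  0.81  2.02 -0.59  0.8  -0.46] [-0.18362238  0.50944048 -1.34968286] 19.33407265978674
magenta_hole [324.1 293.5] 0.51 [ 430.2 -327.2   66. ]
hook_grip [321.4 290.1] 0.94 [ 431.6 -326.2   66. ]
```

View pics/s7.png

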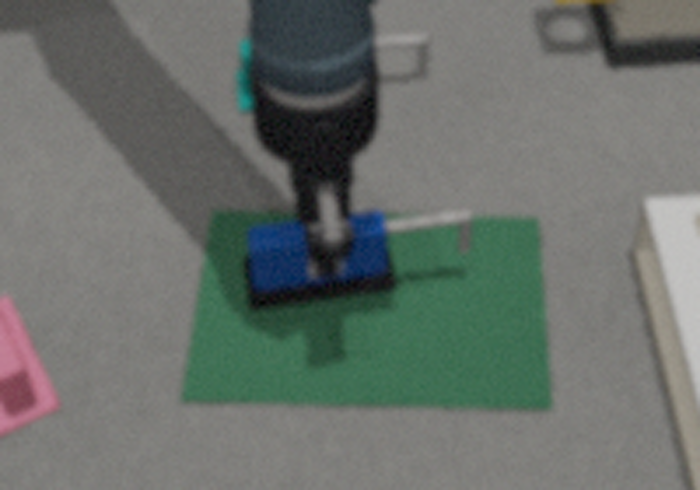

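apply_moves(commands="1.5 1.2 -0.8 0 0;1.5 1.2 -0.8 0 0;1.5 1.2 -0.8 -0.8 0;1.5 1.2 -0.8 -1.2 0;1.5 1.2 -0.8 -1.5 0;1.5 1.2 -0.8 -1.5 0")

```text
time: 12.42
tcp_pos: [442.0, -340.7, 27.8]
eef_rot: [0.0, 0.719, -0.695, -0.001]
contact_force: [0.1, -0.1, -1.6]
finger_gap: 19.1
```

apply_moves(commands="1.5 0 0 -0.3 0;1.5 0 0 -0.5 0;1.5 0 0 -0.65 0;1.5 0 0 -0.65 0")

```text
time: 12.92
tcp_pos: [442.5, -340.9, 22.4]
eef_rot: [-0.0, 0.719, -0.695, -0.0]
contact_force: [-1.8, 1.5, 4.5]
finger_gap: 18.9
```

Contact force +6 N compared with free, so the hook is on the mat. I'll release gently and lift.

apply_moves(commands="2.4 0 0 0 0;3.5 0 0 0 0;6 0 0 0 0;7 0 0 0 0;7 0 0 0 0;7 0 0 2 0;7 0 0 6 0;7 0 0 12 0;7 0 0 16 0;7 0 0 16 0")

```text
time: 14.18
tcp_pos: [444.7, -343.5, 186.7]
eef_rot: [-0.002, 0.718, -0.696, 0.004]
contact_force: [-0.5, -0.7, -1.1]
finger_gap: 70.1
```

apply_moves(commands="7 -2 -6 4 0;7 -2 -6 4 0;7 -2 -6 4 0")

```text
time: 14.55
tcp_pos: [421.5, -401.9, 221.9]
eef_rot: [-0.0, 0.718, -0.697, 0.0]
contact_force: [0.4, 0.9, -0.4]
finger_gap: 69.9
```

```bash
python3 - <<'E'
from h import *
st=robot.get_state();print(st['time'],st['tcp_pos'],st['contact_force'])
p,T=T_wc('wrist',st); im,d=robot.capture('wrist')
hsv=cv2.cvtColor(im,cv2.COLOR_RGB2HSV)
m=(hsv[...,0]>105)&(hsv[...,0]<128)&(hsv[...,1]>120)&(d>0);v,u=np.nonzero(m)
X=(np.stack([(u-p['cx'])/p['fx'],-(v-p['cy'])/p['fy'],-np.ones(len(u))],1)*d[v,u][:,None])@T[:3,:3].T+T[:3,3]
X=X[(X[:,2]>49)&(np.abs(X[:,0]-440)<80)&(np.abs(X[:,1]+338)<50)]
print('rib',len(X),np.median(X[:,2]),cv2.minAreaRect(X[:,:2].astype(np.float32)))
s,_=robot.capture('side')
save('f.png',np.hstack([cv2.resize(im,(480,300)),cv2.resize(s[90:310,180:480],(320,300))]))
pt,Tt=T_wc('top'); t,dt=robot.capture('top'); h=cv2.cvtColor(t,cv2.COLOR_RGB2HSV)
for n,a,b in [('mag',160,178),('yel',22,36),('blu',105,125)]:
    o,_=robot.capture('top') if 0 else (None,None)
    i0=cv2.cvtColor(cv2.imread('pics/top0.png'),cv2.COLOR_BGR2HSV)
    for q,lab in [(i0,'before'),(h,'after')]:
        k=(q[...,0]>=a)&(q[...,0]<=b)&(q[...,1]>120);k[:139]=0;k[185:]=0;k[:,:215]=0;k[:,300:]=0
        vv,uu=np.nonzero(k)
        if len(vv): print(n,lab,len(vv),at_z(pt,Tt,uu.mean(),vv.mean(),66).round(1),vv.min(),vv.max())
E
```

```text
14.55 [ 421.47984289 -401.85054608  221.94527309] [ 0.35813028  0.89319515 -0.42966821]
rib 2171 53.27516359562969 ((440.5223693847656, -338.86199951171875), (89.11965942382812, 20.413623809814453), 2.114875555038452)
mag before 230 [672.1   3.8  66. ] 142 157
mag after 195 [576.5   8.1  66. ] 171 184
yel before 226 [667.3 -90.7  66. ] 143 158
yel after 224 [667.2 -90.6  66. ] 143 158
blu before 203 [668.7  99.2  66. ] 144 158
blu after 201 [668.8  99.   66. ] 144 158
```

View pics/f.png

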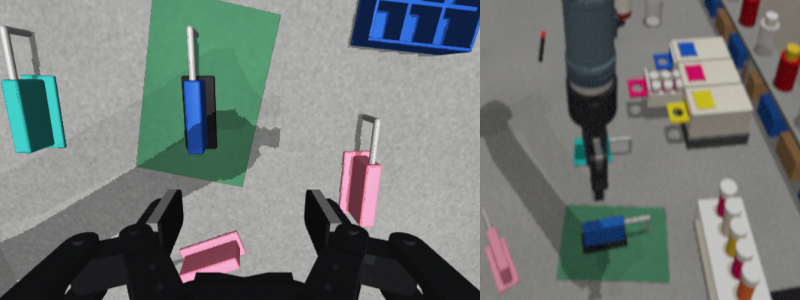

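```bash
python3 -c "
from cell import robot
print(robot.sign_off())"
```

```text
the job is handed in; nothing more can be done
None
```

The magenta tray is pulled out about 10 cm with its vials in the open, and the blue-handled hook is back upright on the green mat. I handed the job in at about 15 s on the robot's clock; the sign-off gave no verdict.

- **Magenta tray:** the wrist camera put its travel at about 97 mm. The top camera showed at least 96 mm, but its search window cut off the tongue's front edge, so that figure is a little low. I could not measure how far out the tray stood at the start.
- **Yellow and blue trays:** in the top camera neither moved by more than 0.2 mm.
- **Hook:** the rib's top is 53 mm above the bench, as it should be for a hook standing upright on the mat. It stands about 1 cm from where it began, near the middle of the mat, and the gripper is clear of it.
- **Disagreement:** the three tongues did not line up exactly with the tray direction of about -2° that I used. The wrist force was only about 3 N at the end of the main pull.

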